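# Hang the second push stick on the occupied hook

### The arm

A 6-joint arm with a two-finger parallel gripper is mounted at the origin on a cart in front of the work surface, level with it; the furniture and walls round the work are solid. World frame = base frame: x ahead of the robot, y to its left, z up, the work surface at z = 0. Lengths are in m, angles in degrees, forces in N, time in s.
With the tool pointing down it reaches from about 0.275 to 0.85 m from the base axis. Payload 5.2 kg.
Tool frame: the origin (TCP) lies midway between the tips of the shut fingers; the grasp point (between the pads) lies 19 mm behind it; z points along the fingers, y is the line along which they close (so a half turn about z gives the same grasp; the last joint's range is limited). The gripper opens to 85 mm and grips with 20 to 120 N. Pads are 22 mm wide; open, the fingers measure 114 mm over their backs; the gripper's body (76 mm by 85 mm) begins 54 mm behind the grasp point. The pads swing forward as they close: fully open they stand 13 mm farther back than shut.
Start: joints at [59.083, 14.817, 87.949, -0, 77.235, -11.62], TCP at [0.182, 0.519, 0.231] pointing down, gripper open.
Joint ranges: [-179.93, 179.93], [-52.35, 119.4], [10.71, 147.94], [-69.91, 249.91], [12.55, 155.21], [-178.61, 178.61]. Speed limits (degrees/s): [147.25, 147.25, 180, 180, 180, 180].

### API

Orientations are given as a 3x3 rotation matrix whose columns are the frame's x, y, z axes.
In Python, from workcell import robot gives the robot as it stands.
- The arm moves only by the tool send_rows, never from a script. Its argument "motion" is a list of rows, each a list of 3 entries, a list of its own where there are three numbers: the finger opening in mm, from 0 to 85.4, then the shift along the tool's x, y, z in mm, then the turn, a rotation vector about the tool's x, y, z in degrees. In form: [[claw, [x, y, z], [rx, ry, rz]], ...]. A call has exactly 10 rows; each row is the pose to reach, as a shift and turn from the pose commanded when the call began, along the tool's axes at that moment; what a row does not reach only later rows make up. A row lasts 1/12 s, in which the tool goes at most 41.7 mm and 7.16 degrees, less where a joint would pass 70% of its speed; a pose out of reach is approached as far as the arm can. A call with a gripper value outside its range is refused whole. The fingers move at their own pace and stop on an object; "newtons" is the grip in N (left out, the last holds). Time passes only in rows, so rows that repeat a pose let the fingers close, or fill a call up. It gives the time, the measured TCP pose, the force, the opening and the grip force at its end, in the units of the state.
- robot.state(): the state, without advancing time (a new reading comes with each control period).
- robot.camera(name): name is "scene" or "top"; returns a dict with "pixels" (480x640x3 uint8, red, green, blue), "K" (3x3 intrinsics, pixels), "R" (3x3) and "t" (3): a world point X has camera coordinates R X + t. Camera axes: x right, y down, z forward; pixel columns grow to the right and rows downward; lengths in m; the calibration is good to about 2 mm. A picture is of the moment at which its call begins. There is no depth.
- robot.hand_in(): hands the job in; it is judged then, once.
The state is a dict: "time": time; "qpos": joint angles; "dq": joint speeds; "effort": joint torques, N m; "tool_pos": TCP position; "eef_rot": TCP orientation; "contact_force": force on the tool from outside, world axes, zero at the start; "ft_torque": the same for the moment, N m; "opening": opening from 0.0 (shut) to 1.0 (fully open); "grip_force": force on a finger pad.
Only numpy, scipy, OpenCV 4.12 (cv2) and the standard library are available. Lean on these libraries where they do the work, as an engineer would, in place of code of your own. Each camera call takes 0.05 s, during which the arm holds its last target. There are 200 camera calls.

### The job

One plywood push stick already hangs near the tip of the hook stand's bar. Take the other one out of its upright wooden holder, thread its slot over the upturned tip, edging the hung one back to make room, and lower it gently onto the bar behind the tip. Then push it back along the bar, still gently, until both sticks are felt to be firmly home against the stop collar, let go and leave both hanging; do not lift the first one off the bar or disturb the pliers, marker and whetstone lying about.

Things in the scene. Friction and masses are not known exactly. Their poses are not given: they have to be found in the camera images.
- loose_stick: the push stick to hang: plywood, 150 mm tall, 44 mm wide (its y), 26 mm thick (its x), 70 to 140 g, with a slot near the top and a foot cut to a narrow heel at -y. Origin: centre of the outline at the foot, z up the stick. At the start it stands in the holder, axes along the holder's, 37 mm of its foot in the pocket. Hold it by its side edges (44 mm across, along y), fingers down.
- slot_top (a point): midpoint of the upper edge of the slot in the stick to hang, 138 mm above its foot. The slot is a rectangle right through the thickness (along x), 20 mm wide (y) and 30 mm high (108 to 138 mm above the foot), with 12 mm of wood above it and on each side
- hung_stick: an identical push stick (same size, slot, axes and origin), already hanging through its slot on the bar near the tip, its x roughly along the bar; it is free to slide and swing
- hook_stand: steel hook stand fixed to the bench. Origin: on the bench under the bar; x along the bar from its tip to the post, z up. A round bar, 8 mm in diameter, centre line 170 mm up, runs from the tip (x = -46 mm) to a post 26 x 30 mm at x = +75 mm, 184 mm high. Foot plate 12 mm thick, 160 x 100 mm, x = -60 to +100 mm. A stick hung on the bar has its origin 36 mm up
- tip (a point): top of the bar's upturned end, 184 mm up, at x = -46 mm of the hook stand; the upturned end is 8 mm thick, so its back face is at x = -42 mm. A stick's slot passes over it while the stick's origin is 46 to 58 mm above the bench (52 is the middle)
- bar_root (a point): where the bar meets the post, at x = +62 mm of the hook stand. Between it and the hung stick a stop collar, 28 mm in diameter and 12 mm long, is clamped on the bar, its front face anywhere from x = +20 to +46 mm: not measured, to be felt. A free stick slides with under 2 N, the collar holds firm. Push home with 3 to 20 N; over 20 N on stick, hook or stand is too rough
- holder: wooden block fixed to the bench, 80 x 100 mm and 45 mm high on a 100 x 120 x 8 mm foot board; in its top is a rectangular pocket 37 mm deep (floor 8 mm above the bench) with 1.5 mm of play round the stick's foot. Origin: centre of the underside, z up
- pliers: red-handled pliers lying on the bench between the stands, 177 x 58 x 12 mm; leave alone. Origin: centre of the underside
- marker: blue marker pen, 101 mm long, on the bench; leave alone. Origin: centre of the underside
- whetstone: grey whetstone 110 x 32 x 26 mm on the right of the bench; leave alone. Origin: centre of the underside
Things that resemble listed ones, but are neither listed nor needed, are in the scene too. Leave any black, pink or red look-alike of the loose_stick alone.

How it is judged (in metres and radians):
On the way, in this order (a step that is already met when the one before it is completed fails the run):
1. the second stick is lifted out of the holder (z of loose_stick in the frame of holder above 0.05 m and contact force between loose_stick and holder below 0.1 N), for 0.1 s.
2. with its slot down on the bar behind the tip, it presses the first stick home against the collar with more than 3 N (x of loose_stick in the frame of hook_stand between -0.033 and 0.04 m and z of loose_stick in the frame of hook_stand between 0.03 and 0.042 m and contact force between loose_stick and hung_stick above 3 N), for 0.1 s.
At the end, for the whole second after the job is handed in: both sticks hang released and at rest on the bar behind the tip (origins 30 to 42 mm up, within 25 mm sideways, upright within 0.2 rad), the second in front, under 6 mm between them; the second, down on the bar, has pressed the first home with over 3 N (x of loose_stick in the frame of hook_stand between -0.033 and 0.04 m and z of loose_stick in the frame of hook_stand between 0.03 and 0.042 m and y of loose_stick in the frame of hook_stand between -0.025 and 0.025 m and angle between each of loose_stick, hung_stick's own z axis and vertical below 0.2 rad and x of hung_stick in the frame of hook_stand between -0.033 and 0.04 m and z of hung_stick in the frame of hook_stand between 0.03 and 0.042 m and y of hung_stick in the frame of hook_stand between -0.025 and 0.025 m and x of hung_stick in the frame of loose_stick between 0.021 and 0.032 m and contact force between each of loose_stick, hung_stick and hook_stand above 0.2 N and linear speed of each of loose_stick, hung_stick below 0.03 m/s); the robot touches nothing.
It fails at once if the first stick is lifted or pushed off the bar (z of hung_stick in the frame of hook_stand above 0.052 m or z of hung_stick in the frame of hook_stand below 0.025 m or x of hung_stick in the frame of hook_stand below -0.036 m).
It fails at once if the second stick is pressed against the hook stand with over 20 N (contact force between loose_stick and hook_stand above 20 N).
It fails at once if the first stick is pressed by the second with over 20 N (contact force between loose_stick and hung_stick above 20 N).
It fails at once if the robot presses on the first stick or on the hook stand with over 20 N (contact force between any of the arm, the fingers and hung_stick above 20 N or contact force between any of the arm, the fingers and hook_stand above 20 N).
It fails at once if a thing lying about is moved more than 20 mm (distance of any of pliers, marker, whetstone from where it was at the start of the episode above 0.02 m).
It also fails if it takes over 64 s, if anything falls off the work surface, if the arm or the gripper's body presses on something with over 40 N, if the wrist force passes 120 N, or if a joint passes its speed limit or range.

## Working session

There is one attempt and no reset: what is moved stays moved. The work goes in short steps, Python scripts to look and compute and a tool call to move; the robot and the scene stay as the last step left them, time stands still between calls to the robot, and variables do not carry over. Pictures are saved under pics/ and viewed, at most 10 in all, crops included, and the job is handed in when it is done.

Besides the shell and the picture viewer there is one more tool, called after "Request:" by a JSON object that holds its "method" and its "body", one argument or row to a line. send_rows: Moves the arm, as the interface text tells. Its arguments: {"type":"object","properties":{"motion":{"type":"array"},"newtons":{"type":"number"}},"required":["motion"]}

```bash
mkdir -p pics; ls
cat > h.py <<'E'
import numpy as np, cv2
from workcell import robot
def shot(n,save=None):
    c=robot.camera(n); c={k:np.array(v) for k,v in c.items()}
    if save: cv2.imwrite('pics/'+save,c['pixels'][:,:,::-1])
    return c
def ray(c,u,v):
    d=c['R'].T@np.linalg.solve(c['K'],[u,v,1.]); o=-c['R'].T@c['t']; return o,d
def onz(c,u,v,z):
    o,d=ray(c,u,v); return o+d*(z-o[2])/d[2]
def proj(c,X):
    p=c['K']@(c['R']@np.array(X)+c['t']); return p[:2]/p[2]
E
python3 - <<'E'
from h import *
for n in('scene','top'):
    c=shot(n,n+'0.png'); print(n,-c['R'].T@c['t'],c['R'],c['K'][0])
print(robot.state())
E
```

```text
pics
scene [-0.34760706 -0.60489688  1.21895281] [[ 0.53414433 -0.8453519  -0.0083668 ]
 [-0.61246328 -0.38013134 -0.69310093]
 [ 0.5827337   0.37534029 -0.720792  ]] [576.86350578   0.         311.14900178]
top [0.36079002 0.01139183 1.30771155] [[-0.01616329 -0.99919997  0.03658091]
 [-0.98733908  0.01017613 -0.15829712]
 [ 0.15779823 -0.03867636 -0.98671367]] [533.12964068   0.         320.59545221]
{'time': 0.1, 'qpos': array([ 5.90819562e+01,  1.48550536e+01,  8.80064840e+01,  1.94523978e-03,
        7.72347882e+01, -1.16199248e+01]), 'dq': array([ 0.10045944,  0.00801581, -0.22179345, -0.03566201,  0.04739473,
        0.08198555]), 'effort': array([ 2.16954257e-03, -4.46970391e+01, -2.91246378e+01, -6.74620696e-05,
        6.28346359e-03, -1.40488368e-05]), 'tool_pos': array([0.18148064, 0.51868158, 0.23054637]), 'eef_rot': array([[-9.43809148e-01,  3.30489782e-01, -8.92227547e-04],
       [ 3.30490778e-01,  9.43808145e-01, -1.42529543e-03],
       [ 3.71046051e-04, -1.64007984e-03, -9.99998586e-01]]), 'contact_force': array([-0.48302286, -0.17974346,  0.49001097]), 'ft_torque': array([0.03849393, 0.00266396, 0.02466746]), 'grip_force': 0.0, 'opening': 1.0014752318053228}
```

View pics/scene0.png

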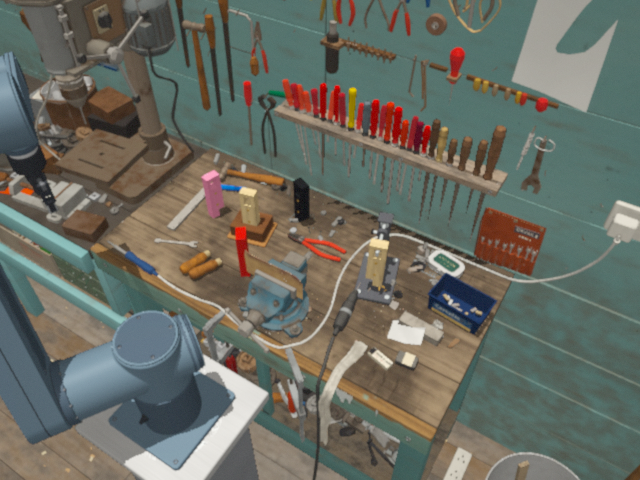

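View pics/top0.png

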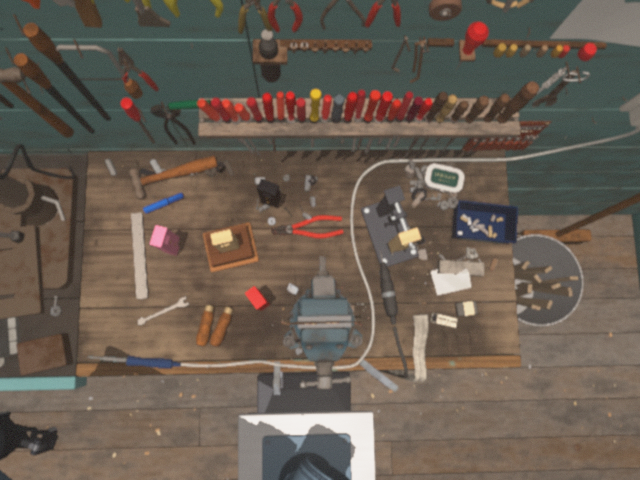

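The scene view shows the loose stick in its holder at about (249,205) and the stand with the hung stick at about (378,262). In the top view they are at about (230,245) and (392,225). A vise sits between them and the robot, at top (322,325). I'll enlarge both.

Run:
```python
import cv2,numpy as np
s=cv2.imread('pics/scene0.png');t=cv2.imread('pics/top0.png')
def cr(i,x,y):return cv2.resize(i[y:y+75,x:x+100],(400,300),interpolation=cv2.INTER_CUBIC)
m=np.vstack([np.hstack([cr(s,210,175),cr(s,335,220)]),np.hstack([cr(t,180,205),cr(t,345,185)])])
cv2.imwrite('pics/m1.png',m)
```

```text
(no output)
```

View pics/m1.png

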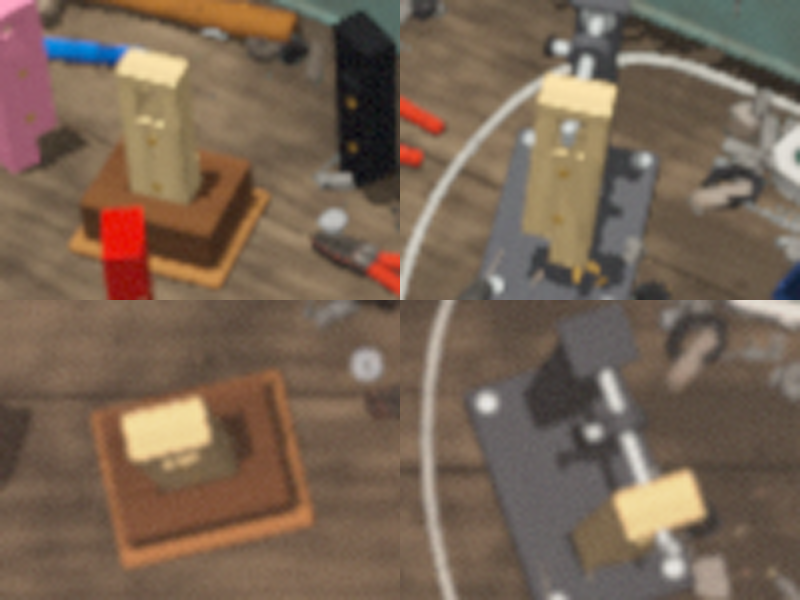

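The crops show the loose stick's top face at about top (221,238). The stand tip is at top (413,252) and scene (377,252), and the post top at top (394,195). Now I'll measure.

```bash
cat >> h.py <<'E'
def face(c,x0,y0,x1,y1,z,vmin=190):
    im=c['pixels'][y0:y1,x0:x1].astype(int)
    k=np.array(cv2.resize(im.astype(np.uint8),None,fx=4,fy=4,interpolation=cv2.INTER_CUBIC)).astype(int)
    m=((k[:,:,0]>vmin)&(k[:,:,0]-k[:,:,2]>30)&(k[:,:,1]>vmin-40)).astype(np.uint8)
    cs,_=cv2.findContours(m,cv2.RETR_EXTERNAL,cv2.CHAIN_APPROX_NONE)
    cn=max(cs,key=cv2.contourArea)[:,0]
    P=np.array([onz(c,(p[0]-1.5)/4+x0,(p[1]-1.5)/4+y0,z)[:2] for p in cn])
    return P
def rect(P):
    (cx,cy),(w,h),a=cv2.minAreaRect((P*1e4).astype(np.float32)); 
    if w<h: a+=90
    return np.array([cx,cy])/1e4,sorted([w/1e4,h/1e4]),(a+90)%180-90  # angle of long axis from world x
def tri(a,ua,b,ub):
    oa,da=ray(a,*ua);ob,db=ray(b,*ub)
    A=np.array([da,-db]).T; s=np.linalg.lstsq(A,ob-oa,rcond=None)[0]
    return (oa+da*s[0]+ob+db*s[1])/2, np.linalg.norm(oa+da*s[0]-ob-db*s[1])
E
python3 - <<'E'
from h import *
np.set_printoptions(precision=4,suppress=True)
s=shot('scene');t=shot('top')
print('loose top',rect(face(t,205,228,240,250,.158)),'scene',rect(face(s,236,185,260,200,.158)))
print('hung top',rect(face(t,395,222,425,248,.186)),'scene',rect(face(s,366,235,392,250,.186)))
print('tip',onz(t,413,251.7,.184),onz(s,377.5,252,.184),'post',onz(t,394.5,195,.184))
# bar centreline points (top of the bar) mosaic
for u,v in((610,390),(640,455),(660,545)): print('bar',onz(t,345+(u-400)/4,185+(v-300)/4,.173))
# holder foot board corners bottom-left crop origin 180,205, z=.008
for u,v in((92,410),(280,371),(312,522),(127,568)): print('board',onz(t,180+u/4,205+(v-300)/4,.008))
for nm,(u,v) in dict(vise=(322,290),viseR=(350,345),pl0=(285,232),pl1=(343,225),red=(256,298)).items(): print(nm,onz(t,u,v,.0),onz(t,u,v,.15))
E
```

```text
loose top (array([0.5476, 0.1826]), [0.02755418701171875, 0.04499189453125], -76.98026084899902) scene (array([0.546 , 0.1761]), [0.029685845947265626, 0.04507371520996094], -77.7166748046875)
hung top (array([ 0.5414, -0.2232]), [0.02924608459472656, 0.04489077453613281], -70.63889503479004) scene (array([ 0.5399, -0.228 ]), [0.030126473999023438, 0.04584265441894531], -73.56586837768555)
tip [ 0.5069 -0.2301  0.184 ] [ 0.5142 -0.2387  0.184 ] post [ 0.6317 -0.195   0.184 ]
bar [ 0.6063 -0.2025  0.173 ]
bar [ 0.57   -0.2176  0.173 ]
bar [ 0.5203 -0.2264  0.173 ]
board [0.5832 0.249  0.008 ]
board [0.6065 0.1343 0.008 ]
board [0.5125 0.1144 0.008 ]
board [0.4858 0.2262 0.008 ]
vise [ 0.4389 -0.0412  0.    ] [ 0.43   -0.0352  0.15  ]
viseR [ 0.3057 -0.1066  0.    ] [ 0.312  -0.0931  0.15  ]
pl0 [0.5838 0.0484 0.    ] [0.5582 0.0441 0.15  ]
pl1 [ 0.6001 -0.0964  0.    ] [ 0.5727 -0.084   0.15  ]
red [0.4218 0.1197 0.    ] [0.4148 0.1072 0.15  ]
```

```bash
cat >> h.py <<'E'
from scipy.spatial.transform import Rotation as Ro
np.set_printoptions(precision=4,suppress=True)
def plan(p,ya):
    """target TCP p (m), tool down, tool y at world angle ya (deg) -> tool shift mm, rotvec deg"""
    st=robot.state();R=st['eef_rot'];a=np.radians(ya);y=np.array([np.cos(a),np.sin(a),0]);z=np.array([0,0,-1.])
    T=np.array([np.cross(y,z),y,z]).T
    print('shift',(R.T@(np.array(p)-st['tool_pos'])*1e3).round(1),'turn',Ro.from_matrix(R.T@T).as_rotvec(degrees=True).round(2),
      'at',st['tool_pos'],'F',st['contact_force'].round(2),'t',st['time'],'grip',st['grip_force'])
E
python3 -c "
from h import *
plan([.547,.18,.23],103)"
```

```text
shift [-456.9 -199.     0.9] turn [ -0.06  -0.03 -32.3 ] at [0.1816 0.5188 0.2308] F [ 0.51  0.52 -0.36] t 0.2 grip 0.0
```

Request:
{"method": "send_rows", "body": {
  "motion": [
    [85,[-40,-17,0],[0,0,-3]],
    [85,[-75,-33,0],[0,0,-6]],
    [85,[-112,-49,0],[0,0,-9]],
    [85,[-150,-65,0],[0,0,-12]],
    [85,[-187,-81,0],[0,0,-15]],
    [85,[-224,-97,0],[0,0,-18]],
    [85,[-261,-113,0],[0,0,-21]],
    [85,[-298,-129,0],[0,0,-24]],
    [85,[-335,-145,0],[0,0,-27]],
    [85,[-372,-161,0],[0,0,-32.3]]
  ]
}}

```text
time: 1.03
tool_pos: [0.4807, 0.2426, 0.2313]
eef_rot: [[-0.974, -0.227, -0.0], [-0.227, 0.974, 0.0], [0.0, 0.0, -1.0]]
contact_force: [0.7, 0.7, -0.4]
opening: 0.994
grip_force: 0.0
```

```bash
python3 -c "
from h import *
plan([.547,.18,.23],103)"
```

```text
shift [-50.3 -76.    1.3] turn [ 0.01 -0.    0.14] at [0.4807 0.2426 0.2313] F [ 0.67  0.75 -0.42] t 1.0333 grip 0.0
```

Request:
{"method": "send_rows", "body": {
  "motion": [
    [85,[-17,-25,0],[0,0,0]],
    [85,[-34,-50,0],[0,0,0]],
    [85,[-50,-76,0],[0,0,0]],
    [85,[-50,-76,0],[0,0,0]],
    [85,[-50,-76,0],[0,0,0]],
    [85,[-50,-76,10],[0,0,0]],
    [85,[-50,-76,20],[0,0,0]],
    [85,[-50,-76,20],[0,0,0]],
    [85,[-50,-76,20],[0,0,0]],
    [85,[-50,-76,20],[0,0,0]]
  ]
}}

```text
time: 1.87
tool_pos: [0.5448, 0.1822, 0.2112]
eef_rot: [[-0.974, -0.226, -0.001], [-0.226, 0.974, -0.0], [0.001, 0.0, -1.0]]
contact_force: [0.8, -0.3, -0.0]
opening: 0.995
grip_force: 0.0
```

Run:
```python
from h import *
s=shot('scene');t=shot('top')
p=robot.state()['tool_pos'];print(p)
def cr(c,x,y):return cv2.resize(c['pixels'][y:y+75,x:x+100,::-1],(400,300),interpolation=cv2.INTER_CUBIC)
cv2.imwrite('pics/m2.png',np.hstack([cr(s,205,165),cr(t,180,205)]))
print(proj(s,p),proj(t,p))
```

```text
[0.5454 0.182  0.2117]
[243.8918 175.708 ] [217.4901 233.7667]
```

View pics/m2.png

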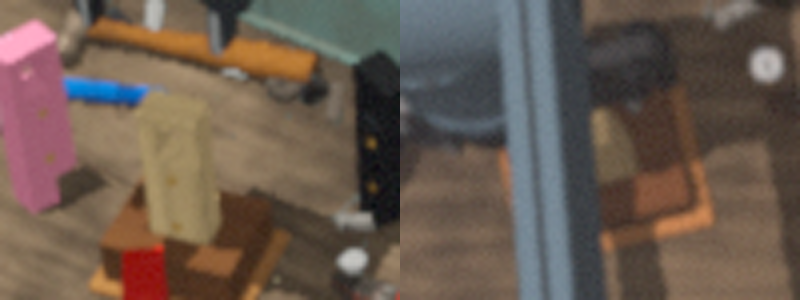

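The scene view shows the open fingertips straddling the stick at about scene (227,168) and (261,177), midpoint 244, so they line up with it. I'll descend.

Request:
{"method": "send_rows", "body": {
  "motion": [
    [85,[-1,-2,12],[0,0,0]],
    [85,[-1,-2,24],[0,0,0]],
    [85,[-1,-2,36],[0,0,0]],
    [85,[-1,-2,48],[0,0,0]],
    [85,[-1,-2,60],[0,0,0]],
    [85,[-1,-2,72],[0,0,0]],
    [85,[-1,-2,84],[0,0,0]],
    [85,[-1,-2,96],[0,0,0]],
    [85,[-1,-2,107],[0,0,0]],
    [85,[-1,-2,107],[0,0,0]]
  ]
}}

```text
time: 2.8
tool_pos: [0.5455, 0.1796, 0.1023]
eef_rot: [[-0.974, -0.225, -0.003], [-0.225, 0.974, -0.0], [0.003, 0.0, -1.0]]
contact_force: [0.2, 0.2, 0.0]
opening: 0.996
grip_force: 0.0
```

Request:
{"method": "send_rows", "body": {
  "motion": [
    [55,[0,0,0],[0,0,0]],
    [52,[0,0,0],[0,0,0]],
    [50,[0,0,0],[0,0,0]],
    [48,[0,0,0],[0,0,0]],
    [46,[0,0,0],[0,0,0]],
    [44,[0,0,0],[0,0,0]],
    [42,[0,0,0],[0,0,0]],
    [38,[0,0,0],[0,0,0]],
    [35,[0,0,0],[0,0,0]],
    [35,[0,0,0],[0,0,0]]
  ],
  "newtons": 40
}}

```text
time: 3.63
tool_pos: [0.5472, 0.1798, 0.105]
eef_rot: [[-0.974, -0.225, 0.001], [-0.225, 0.974, 0.0], [-0.001, -0.0, -1.0]]
contact_force: [-0.7, -0.1, 5.0]
opening: 0.51
grip_force: 31.8
```

Request:
{"method": "send_rows", "body": {
  "motion": [
    [35,[0,0,-6],[0,0,0]],
    [35,[0,0,-16],[0,0,0]],
    [35,[0,0,-28],[0,0,0]],
    [35,[0,0,-40],[0,0,0]],
    [35,[0,0,-54],[0,0,0]],
    [35,[0,0,-70],[0,0,0]],
    [35,[0,0,-86],[0,0,0]],
    [35,[0,0,-100],[0,0,0]],
    [35,[0,0,-110],[0,0,0]],
    [35,[0,0,-110],[0,0,0]]
  ],
  "newtons": 50
}}

```text
time: 4.47
tool_pos: [0.5481, 0.1798, 0.2171]
eef_rot: [[-0.974, -0.225, 0.004], [-0.225, 0.974, 0.0], [-0.004, -0.001, -1.0]]
contact_force: [0.2, 0.5, -1.1]
opening: 0.507
grip_force: 40.2
```

Run:
```python
from h import *
s=shot('scene')
print(robot.state()['tool_pos'])
im=s['pixels'][:,:,::-1]
a=cv2.resize(im[125:230,205:305],(572,600),interpolation=cv2.INTER_CUBIC)
cv2.imwrite('pics/m3.png',a)
```

```text
[0.5475 0.1797 0.2155]
```

View pics/m3.png

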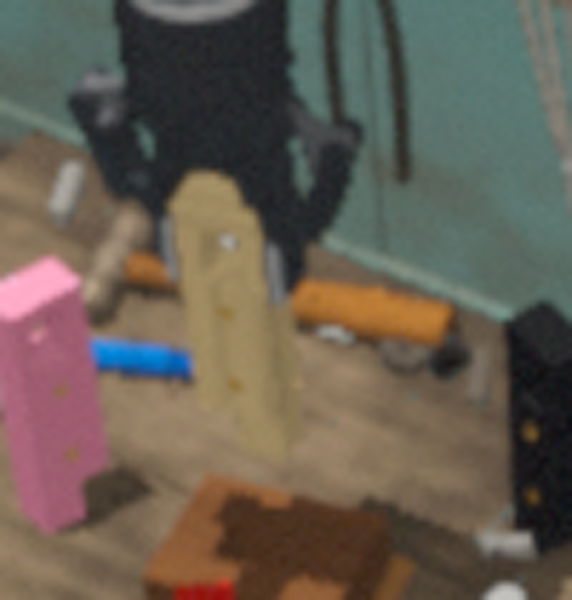

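The lifted stick's heel is at its lower right (-y), the same way round as the hung one, so no flip is needed. It was gripped square. Next I'll carry it in front of the tip.

Run:
```python
from h import *
plan([.467,-.246,.215],105.7)
```

```text
shift [ 174.2 -396.7    0.3] turn [-0.02  0.14 -2.7 ] at [0.5475 0.1797 0.2155] F [-0.1  -0.15 -1.4 ] t 4.5167 grip 40.21711082215916
```

Request:
{"method": "send_rows", "body": {
  "motion": [
    [35,[8,-15,0],[0,0,0]],
    [35,[20,-40,0],[0,0,0]],
    [35,[34,-75,0],[0,0,0]],
    [35,[50,-110,0],[0,0,-1]],
    [35,[66,-145,0],[0,0,-1]],
    [35,[82,-180,0],[0,0,-2]],
    [35,[98,-215,0],[0,0,-2]],
    [35,[114,-250,0],[0,0,-2.7]],
    [35,[128,-285,0],[0,0,-2.7]],
    [35,[138,-310,0],[0,0,-2.7]]
  ]
}}

```text
time: 5.35
tool_pos: [0.4807, -0.156, 0.2132]
eef_rot: [[-0.963, -0.269, -0.002], [-0.269, 0.963, 0.0], [0.002, 0.001, -1.0]]
contact_force: [0.2, -0.2, -0.9]
opening: 0.509
grip_force: 40.4
```

Run:
```python
from h import *
plan([.467,-.246,.215],105.7)
```

```text
shift [ 37.4 -83.   -1.7] turn [ 0.03 -0.1  -0.07] at [ 0.4807 -0.156   0.2132] F [ 0.22 -0.17 -0.94] t 5.35 grip 40.420524834116804
```

Request:
{"method": "send_rows", "body": {
  "motion": [
    [35,[9,-20,0],[0,0,0]],
    [35,[19,-42,0],[0,0,0]],
    [35,[28,-62,0],[0,0,0]],
    [35,[34,-75,0],[0,0,0]],
    [35,[37,-83,0],[0,0,0]],
    [35,[37,-83,0],[0,0,0]],
    [35,[37,-83,10],[0,0,0]],
    [35,[37,-83,20],[0,0,0]],
    [35,[37,-83,20],[0,0,0]],
    [35,[37,-83,20],[0,0,0]]
  ]
}}

```text
time: 6.18
tool_pos: [0.4685, -0.2417, 0.193]
eef_rot: [[-0.962, -0.272, -0.002], [-0.272, 0.962, 0.002], [0.001, 0.002, -1.0]]
contact_force: [0.2, -0.2, -1.0]
opening: 0.513
grip_force: 40.4
```

Run:
```python
from h import *
s=shot('scene');t=shot('top')
st=robot.state();p=st['tool_pos'];print(p,st['contact_force'])
def cr(c,x,y):return cv2.resize(c['pixels'][y:y+75,x:x+100,::-1],(400,300),interpolation=cv2.INTER_CUBIC)
def cs(c,x,y):return cv2.resize(c['pixels'][y:y+100,x:x+67,::-1],(400,600),interpolation=cv2.INTER_CUBIC)
cv2.imwrite('pics/m4.png',np.hstack([cs(s,345,200),cs(t,375,175)]))
print(proj(s,p+[0,0,.053]),proj(t,p+[0,0,.053]))
```

```text
[ 0.4692 -0.2426  0.1942] [-0.8214 -0.3165 -1.217 ]
[371.853  246.6747] [426.4946 266.1137]
```

View pics/m4.png

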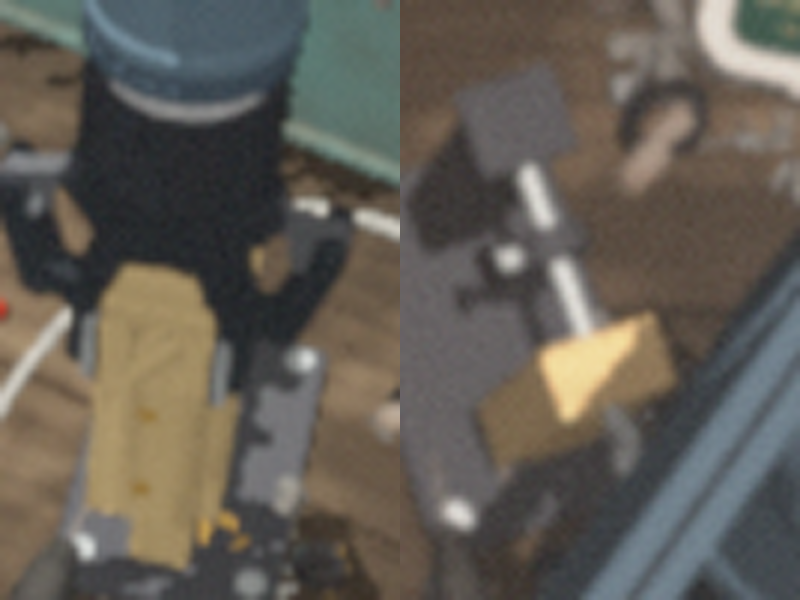

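The scene crop shows the loose stick held squarely in front of the hung one. The top crop shows the tip at (412.7,251.7), the bar between about (396.8,204.2) and (405.5,228.3), and the collar near (400,215). I'll fit the bar line.

Run:
```python
from h import *
t=shot('top'); b=np.array([-.0005,-.0028,0])
im=t['pixels'].astype(float)
k=cv2.resize(t['pixels'],None,fx=4,fy=4,interpolation=cv2.INTER_CUBIC).astype(int)
# bright neutral bar streak
m=((k.min(2)>150)&(k.max(2)-k.min(2)<40)).astype(np.uint8)
n,l,stt,cen=cv2.connectedComponentsWithStats(m[4*195:4*260,4*385:4*420])
for i in range(1,n):
    if stt[i,4]>30:
        ys,xs=np.where(l==i); j=np.argmin(ys);q=np.argmax(ys)
        f=lambda u,v:((u-1.5)/4+385,(v-1.5)/4+195)
        for u,v in ((xs[ys<ys.min()+6].mean(),ys.min()),(xs[ys>ys.max()-6].mean(),ys.max())):
            print(i,np.round(f(u,v),1),onz(t,*f(u,v),.173)+b)
print('post',onz(t,395,195.2,.184)+b,'tip',onz(t,413,251,.184)+b)
```

```text
1 [396.3 202.1] [ 0.6178 -0.2031  0.173 ]
1 [398.8 212.4] [ 0.5948 -0.2078  0.173 ]
2 [393.  216.1] [ 0.5866 -0.1946  0.173 ]
2 [393.  219.1] [ 0.5799 -0.1944  0.173 ]
3 [401.6 217.9] [ 0.5826 -0.2135  0.173 ]
3 [405.1 230.4] [ 0.5548 -0.2201  0.173 ]
post [ 0.6307 -0.1989  0.184 ] tip [ 0.508  -0.2329  0.184 ]
```

Request:
{"method": "send_rows", "body": {
  "motion": [
    [35,[0,-1,8],[0,0,0]],
    [35,[0,-1,18],[0,0,0]],
    [35,[0,-1,28],[0,0,0]],
    [35,[0,-1,38],[0,0,0]],
    [35,[0,-1,45],[0,0,0]],
    [35,[0,-1,45],[0,0,0]],
    [35,[0,-1,45],[0,0,0]],
    [35,[0,-1,45],[0,0,0]],
    [35,[0,-1,45],[0,0,0]],
    [35,[0,-1,45],[0,0,0]]
  ]
}}

```text
time: 7.17
tool_pos: [0.4696, -0.2446, 0.1499]
eef_rot: [[-0.963, -0.271, 0.001], [-0.271, 0.963, -0.001], [-0.001, -0.001, -1.0]]
contact_force: [-0.4, 0.1, -0.9]
opening: 0.514
grip_force: 40.4
```

```bash
cat >> h.py <<'E'
def stand(d,lat,z,ya=105.3,tip=(.5125,-.232)):
    a=np.radians(15.3);u=np.array([np.cos(a),np.sin(a)]);n=np.array([-u[1],u[0]])
    p=np.array(tip)+u*(d+46)/1e3+n*lat/1e3
    st=robot.state();v=st['tool_pos'][:2]-np.array(tip)
    print('now x_s',(u@v*1e3-46).round(1),'lat',(n@v*1e3).round(1),'foot',(st['tool_pos'][2]*1e3-97).round(1),'Fs',[round(float(x),2) for x in (u@st['contact_force'][:2],n@st['contact_force'][:2],st['contact_force'][2])])
    plan([p[0],p[1],.097+z/1e3],ya)
E
python3 - <<'E'
from h import *
stand(-25,0,52)
s=shot('scene')
cv2.imwrite('pics/m5.png',cv2.resize(s['pixels'][215:315,335:420,::-1],(510,600),interpolation=cv2.INTER_CUBIC))
E
```

```text
now x_s -90.7 lat -0.8 foot 52.9 Fs [-0.34, 0.23, -0.89]
shift [-65.7   0.3   0.9] turn [-0.06  0.04  0.4 ] at [ 0.4696 -0.2446  0.1499] F [-0.39  0.14 -0.89] t 7.1667 grip 40.394963190665294
```

View pics/m5.png

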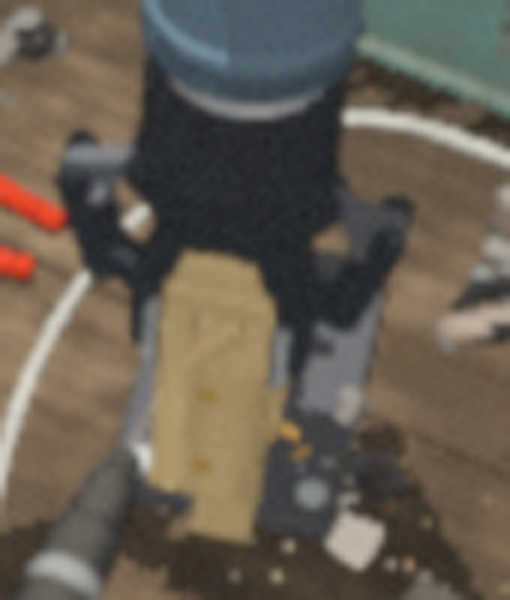

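The stick is at slot height in front of the tip and clear of it. I'll advance slowly and watch the force.

Request:
{"method": "send_rows", "body": {
  "motion": [
    [35,[-4,1,1],[0,0,0.4]],
    [35,[-9,1,1],[0,0,0.4]],
    [35,[-14,1,1],[0,0,0.4]],
    [35,[-19,1,1],[0,0,0.4]],
    [35,[-23,1,1],[0,0,0.4]],
    [35,[-26,1,1],[0,0,0.4]],
    [35,[-28,1,1],[0,0,0.4]],
    [35,[-30,1,1],[0,0,0.4]],
    [35,[-32,1,1],[0,0,0.4]],
    [35,[-32,1,1],[0,0,0.4]]
  ]
}}

```text
time: 8.05
tool_pos: [0.5001, -0.2346, 0.1483]
eef_rot: [[-0.965, -0.264, 0.0], [-0.264, 0.965, -0.0], [-0.0, -0.0, -1.0]]
contact_force: [0.1, 0.2, -0.8]
opening: 0.513
grip_force: 40.4
```

```bash
python3 -c "
from h import *
stand(-25,0,52)"
```

```text
now x_s -58.7 lat 0.8 foot 51.3 Fs [0.16, 0.15, -0.75]
shift [-33.7  -0.8  -0.7] turn [-0.    0.    0.01] at [ 0.5001 -0.2346  0.1483] F [ 0.11  0.19 -0.75] t 8.05 grip 40.39405949435604
```

Request:
{"method": "send_rows", "body": {
  "motion": [
    [35,[-2,-1,-1],[0,0,0]],
    [35,[-4,-1,-1],[0,0,0]],
    [35,[-6,-1,-1],[0,0,0]],
    [35,[-8,-1,-1],[0,0,0]],
    [35,[-10,-1,-1],[0,0,0]],
    [35,[-12,-1,-1],[0,0,0]],
    [35,[-14,-1,-1],[0,0,0]],
    [35,[-16,-1,-1],[0,0,0]],
    [35,[-18,-1,-1],[0,0,0]],
    [35,[-18,-1,-1],[0,0,0]]
  ]
}}

```text
time: 8.88
tool_pos: [0.5178, -0.2308, 0.1493]
eef_rot: [[-0.964, -0.264, 0.0], [-0.264, 0.964, -0.0], [-0.0, -0.0, -1.0]]
contact_force: [0.9, 0.5, -1.0]
opening: 0.51
grip_force: 40.4
```

Request:
{"method": "send_rows", "body": {
  "motion": [
    [35,[-2,0,0],[0,0,0]],
    [35,[-4,0,0],[0,0,0]],
    [35,[-6,0,0],[0,0,0]],
    [35,[-8,0,0],[0,0,0]],
    [35,[-10,0,0],[0,0,0]],
    [35,[-12,0,0],[0,0,0]],
    [35,[-14,0,0],[0,0,0]],
    [35,[-16,0,0],[0,0,0]],
    [35,[-16,0,0],[0,0,0]],
    [35,[-16,0,0],[0,0,0]]
  ]
}}

```text
time: 9.72
tool_pos: [0.5331, -0.2266, 0.1493]
eef_rot: [[-0.964, -0.264, 0.0], [-0.264, 0.964, -0.0], [-0.0, -0.0, -1.0]]
contact_force: [-0.7, -0.3, -1.3]
opening: 0.507
grip_force: 40.4
```

Run:
```python
from h import *
stand(-24,0,36)
s=shot('scene');t=shot('top')
def cs(c,x,y):return cv2.resize(c['pixels'][y:y+100,x:x+67,::-1],(400,600),interpolation=cv2.INTER_CUBIC)
cv2.imwrite('pics/m6.png',np.hstack([cs(s,350,200),cs(t,375,175)]))
```

```text
now x_s -24.7 lat -0.2 foot 52.3 Fs [-0.75, -0.1, -1.27]
shift [-0.7  0.2 16.3] turn [-0.01  0.01  0.01] at [ 0.5331 -0.2266  0.1493] F [-0.69 -0.29 -1.27] t 9.7167 grip 40.35309902821609
```

View pics/m6.png

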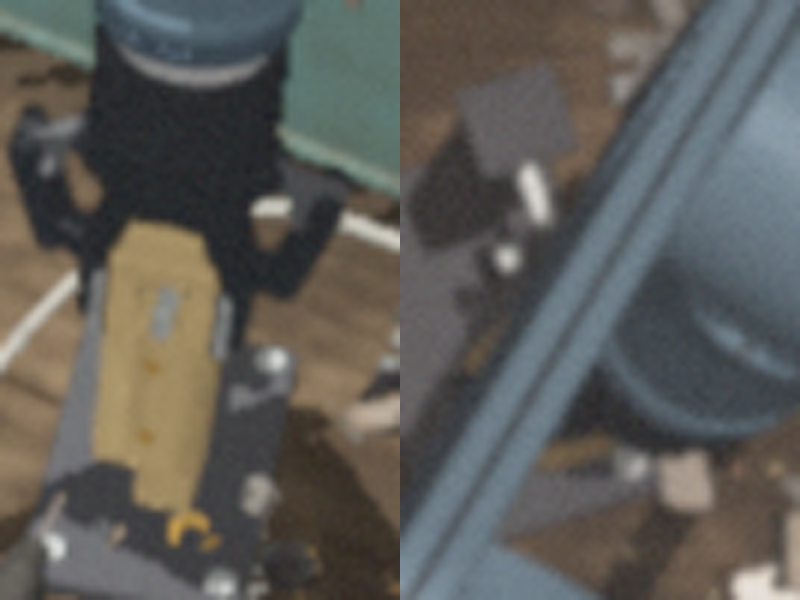

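The scene crop shows the upturned tip inside the loose stick's slot, centred at about (377,252). The stick is threaded, so I'll edge it 4 mm further for margin and then lower it.

Request:
{"method": "send_rows", "body": {
  "motion": [
    [35,[-2,0,0],[0,0,0]],
    [35,[-4,0,0],[0,0,0]],
    [35,[-4,0,0],[0,0,0]],
    [35,[-4,0,2],[0,0,0]],
    [35,[-4,0,4],[0,0,0]],
    [35,[-4,0,6],[0,0,0]],
    [35,[-4,0,8],[0,0,0]],
    [35,[-4,0,10],[0,0,0]],
    [35,[-4,0,11],[0,0,0]],
    [35,[-4,0,11],[0,0,0]]
  ]
}}

```text
time: 10.65
tool_pos: [0.5365, -0.2255, 0.1379]
eef_rot: [[-0.965, -0.264, -0.001], [-0.264, 0.965, 0.0], [0.0, 0.001, -1.0]]
contact_force: [0.4, 0.5, -0.6]
opening: 0.506
grip_force: 40.3
```

```bash
python3 -c "
from h import *
stand(-21,0,36)"
```

```text
now x_s -21.1 lat -0.0 foot 40.9 Fs [0.54, 0.33, -0.62]
shift [-0.1  0.   4.9] turn [ 0.03 -0.03  0.  ] at [ 0.5365 -0.2255  0.1379] F [ 0.44  0.46 -0.62] t 10.65 grip 40.34758304223942
```

Request:
{"method": "send_rows", "body": {
  "motion": [
    [35,[0,0,0.5],[0,0,0]],
    [35,[0,0,1],[0,0,0]],
    [35,[0,0,1.5],[0,0,0]],
    [35,[0,0,2],[0,0,0]],
    [35,[0,0,2.5],[0,0,0]],
    [35,[0,0,3],[0,0,0]],
    [35,[0,0,3.5],[0,0,0]],
    [35,[0,0,3.5],[0,0,0]],
    [35,[0,0,3.5],[0,0,0]],
    [35,[0,0,3.5],[0,0,0]]
  ]
}}

```text
time: 11.48
tool_pos: [0.5367, -0.2256, 0.1348]
eef_rot: [[-0.965, -0.264, -0.0], [-0.264, 0.965, 0.0], [0.0, 0.0, -1.0]]
contact_force: [-0.5, 0.5, -0.0]
opening: 0.508
grip_force: 40.3
```

Request:
{"method": "send_rows", "body": {
  "motion": [
    [35,[0,0,0.3],[0,0,0]],
    [35,[0,0,0.5],[0,0,0]],
    [35,[0,0,0.8],[0,0,0]],
    [35,[0,0,1],[0,0,0]],
    [35,[0,0,1],[0,0,0]],
    [35,[0,0,1],[0,0,0]],
    [35,[0,0,1],[0,0,0]],
    [35,[0,0,1],[0,0,0]],
    [35,[0,0,1],[0,0,0]],
    [35,[0,0,1],[0,0,0]]
  ]
}}

```text
time: 12.32
tool_pos: [0.5367, -0.2256, 0.1338]
eef_rot: [[-0.965, -0.264, -0.0], [-0.264, 0.965, -0.0], [0.0, -0.0, -1.0]]
contact_force: [-0.5, -0.4, -1.2]
opening: 0.514
grip_force: 40.3
```

Request:
{"method": "send_rows", "body": {
  "motion": [
    [35,[0,0,0.3],[0,0,0]],
    [35,[0,0,0.6],[0,0,0]],
    [35,[0,0,0.9],[0,0,0]],
    [35,[0,0,1.2],[0,0,0]],
    [35,[0,0,1.2],[0,0,0]],
    [35,[0,0,1.2],[0,0,0]],
    [35,[0,0,1.2],[0,0,0]],
    [35,[0,0,1.2],[0,0,0]],
    [35,[0,0,1.2],[0,0,0]],
    [35,[0,0,1.2],[0,0,0]]
  ]
}}

```text
time: 13.15
tool_pos: [0.5368, -0.2256, 0.1329]
eef_rot: [[-0.965, -0.264, 0.0], [-0.264, 0.965, -0.0], [-0.0, -0.0, -1.0]]
contact_force: [-2.1, 1.1, 5.1]
opening: 0.513
grip_force: 40.8
```

Request:
{"method": "send_rows", "body": {
  "motion": [
    [35,[0,0,0.2],[0,0,0]],
    [35,[0,0,0.4],[0,0,0]],
    [35,[0,0,0.6],[0,0,0]],
    [35,[0,0,0.8],[0,0,0]],
    [35,[0,0,0.8],[0,0,0]],
    [35,[0,0,0.8],[0,0,0]],
    [35,[0,0,0.8],[0,0,0]],
    [35,[0,0,0.8],[0,0,0]],
    [35,[0,0,0.8],[0,0,0]],
    [35,[0,0,0.8],[0,0,0]]
  ]
}}

```text
time: 13.98
tool_pos: [0.5368, -0.2256, 0.1328]
eef_rot: [[-0.965, -0.264, 0.001], [-0.264, 0.965, -0.0], [-0.0, -0.001, -1.0]]
contact_force: [-2.7, 1.3, 8.8]
opening: 0.515
grip_force: 41.5
```

Touchdown on the bar came at foot height 36 mm. I'll ease the downward load and push along the bar.

Request:
{"method": "send_rows", "body": {
  "motion": [
    [35,[0,0,-0.7],[0,0,0]],
    [35,[0,0,-1.3],[0,0,0]],
    [35,[-0.5,0,-1.3],[0,0,0]],
    [35,[-1,0,-1.3],[0,0,0]],
    [35,[-1.5,0,-1.3],[0,0,0]],
    [35,[-2,0,-1.3],[0,0,0]],
    [35,[-2.5,0,-1.3],[0,0,0]],
    [35,[-3,0,-1.3],[0,0,0]],
    [35,[-3.5,0,-1.3],[0,0,0]],
    [35,[-4,0,-1.3],[0,0,0]]
  ]
}}

```text
time: 14.82
tool_pos: [0.5406, -0.2245, 0.133]
eef_rot: [[-0.965, -0.264, -0.0], [-0.264, 0.965, 0.0], [0.0, 0.0, -1.0]]
contact_force: [-2.0, -1.1, 1.5]
opening: 0.507
grip_force: 40.7
```

```bash
python3 -c "
from h import *
stand(-21,0,36)"
```

```text
now x_s -16.9 lat -0.2 foot 36.0 Fs [-2.17, -0.52, 1.46]
shift [ 4.1  0.2 -0. ] turn [ 0.01 -0.    0.  ] at [ 0.5406 -0.2245  0.133 ] F [-1.95 -1.08  1.46] t 14.8167 grip 40.66369831416523
```

Request:
{"method": "send_rows", "body": {
  "motion": [
    [35,[-0.3,0,0],[0,0,0]],
    [35,[-0.6,0,0],[0,0,0]],
    [35,[-0.9,0,0],[0,0,0]],
    [35,[-1.2,0,0],[0,0,0]],
    [35,[-1.5,0,0],[0,0,0]],
    [35,[-1.8,0,0],[0,0,0]],
    [35,[-2.1,0,0],[0,0,0]],
    [35,[-2.4,0,0],[0,0,0]],
    [35,[-2.7,0,0],[0,0,0]],
    [35,[-3,0,0],[0,0,0]]
  ]
}}

```text
time: 15.65
tool_pos: [0.5435, -0.2236, 0.133]
eef_rot: [[-0.965, -0.264, -0.0], [-0.264, 0.965, 0.0], [0.0, 0.0, -1.0]]
contact_force: [-1.1, -0.1, -1.6]
opening: 0.506
grip_force: 40.5
```

Request:
{"method": "send_rows", "body": {
  "motion": [
    [35,[-0.3,0,0],[0,0,0]],
    [35,[-0.6,0,0],[0,0,0]],
    [35,[-0.9,0,0],[0,0,0]],
    [35,[-1.2,0,0],[0,0,0]],
    [35,[-1.4,0,0],[0,0,0]],
    [35,[-1.6,0,0],[0,0,0]],
    [35,[-1.8,0,0],[0,0,0]],
    [35,[-2,0,0],[0,0,0]],
    [35,[-2,0,0],[0,0,0]],
    [35,[-2,0,0],[0,0,0]]
  ]
}}

```text
time: 16.48
tool_pos: [0.5447, -0.2233, 0.133]
eef_rot: [[-0.965, -0.264, -0.001], [-0.264, 0.965, -0.0], [0.001, 0.0, -1.0]]
contact_force: [-5.4, -0.9, 0.2]
opening: 0.51
grip_force: 40.5
```

Request:
{"method": "send_rows", "body": {
  "motion": [
    [35,[-0.2,0,0],[0,0,0]],
    [35,[-0.4,0,0],[0,0,0]],
    [35,[-0.6,0,0],[0,0,0]],
    [35,[-0.8,0,0],[0,0,0]],
    [35,[-0.8,0,0],[0,0,0]],
    [35,[-0.8,0,0],[0,0,0]],
    [35,[-0.8,0,0],[0,0,0]],
    [35,[-0.8,0,0],[0,0,0]],
    [35,[-0.8,0,0],[0,0,0]],
    [35,[-0.8,0,0],[0,0,0]]
  ]
}}

```text
time: 17.32
tool_pos: [0.5448, -0.2233, 0.1331]
eef_rot: [[-0.965, -0.264, -0.003], [-0.264, 0.965, -0.0], [0.003, 0.001, -1.0]]
contact_force: [-7.9, -2.6, 2.0]
opening: 0.512
grip_force: 40.6
```

```bash
python3 -c "
from h import *
stand(-13,0,36)"
```

```text
now x_s -12.6 lat -0.2 foot 36.1 Fs [-8.27, -0.42, 1.97]
shift [0.4 0.2 0.1] turn [ 0.03 -0.15  0.  ] at [ 0.5448 -0.2233  0.1331] F [-7.86 -2.58  1.97] t 17.3167 grip 40.61078308173819
```

Both sticks are firmly home: 8 N, with the collar felt at loose x ≈ -12.6 mm. I'll relax the push and release.

Request:
{"method": "send_rows", "body": {
  "motion": [
    [35,[0.4,0,0],[0,0,0]],
    [35,[0.8,0,0],[0,0,0]],
    [35,[1.2,0,0],[0,0,0]],
    [35,[1.2,0,0],[0,0,0]],
    [42,[1.2,0,0],[0,0,0]],
    [44,[1.2,0,0],[0,0,0]],
    [45,[1.2,0,0],[0,0,0]],
    [46,[1.2,0,0],[0,0,0]],
    [48,[1.2,0,0],[0,0,0]],
    [50,[1.2,0,0],[0,0,0]]
  ],
  "newtons": 20
}}

```text
time: 18.15
tool_pos: [0.5456, -0.2232, 0.1334]
eef_rot: [[-0.965, -0.264, 0.001], [-0.264, 0.965, -0.0], [-0.001, -0.001, -1.0]]
contact_force: [-0.3, 0.2, -0.2]
opening: 0.586
grip_force: 0.0
```

Request:
{"method": "send_rows", "body": {
  "motion": [
    [52,[0,0,0],[0,0,0]],
    [54,[0,0,0],[0,0,0]],
    [57,[0,0,0],[0,0,0]],
    [60,[0,0,0],[0,0,0]],
    [63,[0,0,0],[0,0,0]],
    [66,[0,0,0],[0,0,0]],
    [66,[0,0,0],[0,0,0]],
    [66,[0,0,0],[0,0,0]],
    [66,[0,0,0],[0,0,0]],
    [66,[0,0,0],[0,0,0]]
  ]
}}

```text
time: 18.98
tool_pos: [0.545, -0.2233, 0.1331]
eef_rot: [[-0.965, -0.264, 0.0], [-0.264, 0.965, 0.0], [-0.0, 0.0, -1.0]]
contact_force: [-0.7, 0.3, -0.4]
opening: 0.769
grip_force: 0.0
```

Released. Now I'll retract straight up.

Request:
{"method": "send_rows", "body": {
  "motion": [
    [66,[0,0,-4],[0,0,0]],
    [66,[0,0,-12],[0,0,0]],
    [66,[0,0,-22],[0,0,0]],
    [66,[0,0,-34],[0,0,0]],
    [66,[0,0,-48],[0,0,0]],
    [66,[0,0,-62],[0,0,0]],
    [66,[0,0,-78],[0,0,0]],
    [66,[0,0,-94],[0,0,0]],
    [66,[0,0,-110],[0,0,0]],
    [66,[0,0,-120],[0,0,0]]
  ]
}}

```text
time: 19.82
tool_pos: [0.5457, -0.2237, 0.2564]
eef_rot: [[-0.965, -0.264, 0.003], [-0.264, 0.965, -0.002], [-0.003, -0.003, -1.0]]
contact_force: [0.9, -0.3, -0.4]
opening: 0.776
grip_force: 0.0
```

Request:
{"method": "send_rows", "body": {
  "motion": [
    [66,[15,10,-5],[0,0,0]],
    [66,[35,25,-10],[0,0,0]],
    [66,[60,45,-15],[0,0,0]],
    [66,[80,70,-15],[0,0,0]],
    [66,[100,100,-15],[0,0,0]],
    [66,[120,130,-15],[0,0,0]],
    [66,[130,150,-15],[0,0,0]],
    [66,[130,160,-15],[0,0,0]],
    [66,[130,160,-15],[0,0,0]],
    [66,[130,160,-15],[0,0,0]]
  ]
}}

```text
time: 20.65
tool_pos: [0.3783, -0.1037, 0.269]
eef_rot: [[-0.964, -0.265, 0.002], [-0.265, 0.964, -0.002], [-0.002, -0.002, -1.0]]
contact_force: [0.3, -0.3, -1.0]
opening: 0.775
grip_force: 0.0
```

Run:
```python
from h import *
s=shot('scene');t=shot('top')
def cs(c,x,y):return cv2.resize(c['pixels'][y:y+100,x:x+67,::-1],(400,600),interpolation=cv2.INTER_CUBIC)
cv2.imwrite('pics/m7.png',np.hstack([cs(s,350,200),cs(t,375,175)]))
print(robot.state()['contact_force'],robot.state()['time'])
```

```text
[ 0.7187 -0.0301  0.1026] 20.75
```

View pics/m7.png

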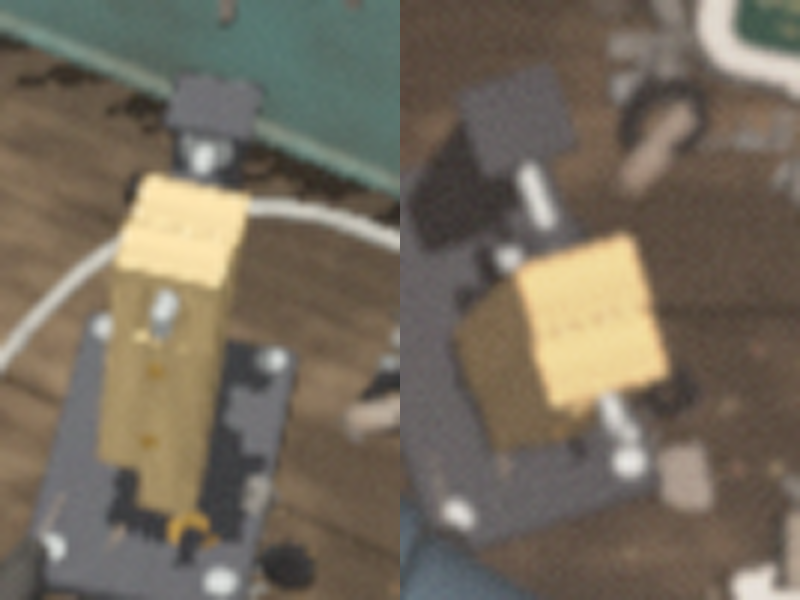

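Both sticks hang flush together against the collar, top faces at about (408,228) in the top view, with the tip showing in front at about (413,252). I'll hand in.

```bash
python3 -c "
from h import *
print(robot.hand_in())"
```

```text
the job is handed in; nothing more can be done
None
```

The second stick now hangs behind the tip with the first in contact behind it, both pushed home against the collar with about 8 N and released; I handed the job in at about 21 s, but the hand-in returned no verdict.

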